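# Put the spring clamp away and shut the kit drawer

## Robot

A 6-joint arm with a two-finger parallel gripper is mounted at the origin on the work surface. World frame = base frame: x ahead of the robot, y to its left, z up, the work surface at z = 0. Lengths are in m, angles in rad, forces in N, time in s.
With the tool pointing down it reaches from about 0.375 to 0.9 m from the base axis. Payload 3.1 kg.
Tool frame: the origin (TCP) lies at the very end of the fingers, on their centre line; the grasp point (between the pads) lies 19 mm behind it; z points along the fingers, y is the line along which they close (so a half turn about z gives the same grasp; the last joint's range is limited). The gripper opens to 85 mm and grips with 20 to 120 N. Pads are 22 mm wide; open, the fingers measure 114 mm over their backs; the gripper's body (76 mm by 85 mm) begins 54 mm behind the grasp point. The pads swing forward as they close: fully open they stand 13 mm farther back than shut.
Start: joints at [1.026, 0.527, 1.433, -0, 1.181, -0.178], TCP at [0.224, 0.583, 0.231] pointing down, gripper open.
Joint ranges: [-3.08, 3.08], [-0.75, 2.2], [0.22, 2.44], [-1.43, 4.57], [0, 2.65], [-2.85, 2.85]. Speed limits (rad/s): [2.79, 2.79, 3.14, 3.14, 3.14, 3.14].

## Interface

Orientations are given as a unit quaternion [x, y, z, w].
In Python, from station import manip, vision gives the robot as it stands.
- The arm moves only by the tool drive_tool, never from a script. Its argument "deltas" is a list that holds one entry, the list of rows, each a list of 4 numbers: the shift along the tool's x, y, z in mm, then the turn about the tool's z in rad. A call has 1 to 5 rows; each row is the pose to reach, as a shift and turn from the pose commanded when the call began, along the tool's axes at that moment; what a row does not reach only later rows make up. A row lasts 1/12 s, in which the tool goes at most 41.7 mm and 7.16 degrees, less where a joint would pass 70% of its speed; a pose out of reach is approached as far as the arm can. A call with a gripper value outside its range is refused whole. "jaw" is the finger opening in mm, from 0 to 85.4, set as the call begins (left out, the last holds). The fingers move at their own pace and stop on an object; "force" is the grip in N (left out, the last holds). Time passes only in rows, so rows that repeat a pose let the fingers close. It gives the time, the measured TCP pose, the force, the opening and the grip force at its end, in the units of the state.
- manip.sense(): the state, without advancing time (a new reading comes with each control period).
- vision.snapshot(name): name is "scene" or "top" or "wrist"; returns the picture (400x640x3 uint8, red, green, blue); there is no depth.
- vision.camera_model(name): a dict with "camera_matrix" (3x3 intrinsics, pixels), "D" ([k1, k2, p1, p2, k3] as OpenCV has them; the pictures are not rectified), "rvec" (rotation vector, rad) and "tvec" (3), from world to camera coordinates, as OpenCV has them. Camera axes: x right, y down, z forward; pixel columns grow to the right and rows downward; lengths in m; the calibration is good to about 2 mm. A picture is of the moment at which its call begins: read the wrist's pose just before it. camera_model takes no time and is no camera call; for the wrist camera it gives the pose at the moment of the call.
- manip.sign_off(): hands the job in; it is judged then, once.
The state is a dict: "t": time; "q": joint angles; "qd": joint speeds; "tau": joint torques, N m; "tcp_pos": TCP position; "tool_rot": TCP orientation; "force": force on the tool from outside, world axes, zero at the start; "ft_torque": the same for the moment, N m; "finger_gap": opening from 0.0 (shut) to 1.0 (fully open); "gripper_force": force on a finger pad.
Only numpy, scipy, OpenCV 4.12 (cv2) and the standard library are available. Lean on these libraries where they do the work, as an engineer would, in place of code of your own. Each camera call takes 0.05 s, during which the arm holds its last target. There are 200 camera calls.

## Task

Put the steel spring clamp that lies on the table away in the open drawer of the small wooden drawer unit: set it down in there rather than dropping it in. Then push the drawer fully home, until it seats flush in its catch, without slamming it. Leave the vase of pencils, the tape dispenser and the square where they are.

Things in the scene. Friction and masses are not known exactly. Their poses are not given: they have to be found in the camera images.
- clamp: Bare steel spring clamp lying on its side, 24 mm high, about 160 g. From above a narrow A: handles with black rubber sleeves spread to its -x end (61 mm from the origin, 57 mm across), jaws meet at +x (54 mm). Grip it by the two flat upright cheeks at its middle, 36 mm long (x), 34 mm over their outsides (y). Origin: underside, midway between the cheeks; z up.
- unit: Fixed wooden drawer unit; its one drawer opens to the unit's -x, towards the robot. Case 295 mm deep (x = 0 to 295), 260 wide, 98 high. End panels, 12 mm thick, at its sides (x = 0 to 120, y = +-130 to +-142 mm) rise from the table to carry a narrow shelf. Origin: on the table under the middle of the case's front face; x into the case, along the drawer's travel; z up.
- shelf_edge (a point): Middle of the front lower edge of the wooden shelf over the unit, 200 mm above the table and 40 mm in FRONT of the case's face; axes as the unit's. The shelf is 165 mm deep (to +x), 284 wide, 14 thick. A vertical gripper at the drawer front hits it before the drawer is home: tilt the tool, fingers pointing forward and down, to reach in under it.
- drawer (a joint): How far the drawer is open, in m: 0 = home against its stop, front flush with the case's face; starts at 0.175 to 0.2; 0.21 = stop. Friction about 1.5 N, plus 1.5 N at 0.1 m/s. A sprung detent resists from 0.021 (some 6 N at most, pushing it out again), goes over centre at 0.009, and from about 0.005 draws the drawer home by itself.
- drawer_in (a point): Point on the drawer's inner floor, on its centre line, 16 mm above the table; moves with it; axes as the unit's. Inside 228 mm along x (from 60 mm to -x of this point, the front panel, to 168 mm to +x), 212 along y; side walls (8 mm thick) rise 54 mm above this floor, the front 66 mm. The case's top board is 70 mm above this floor: what lies inside must stay lower.
- drawer_front (a point): Point on the outer face of the drawer's plywood front, on its centre line, 45 mm above the table; moves with the drawer; axes as the unit's (push towards +x). The front is flat, without a handle, 228 mm wide, 12 thick, from 10 to 82 mm above the table, with a finger notch 70 mm wide cut from its top edge down to 64 mm.
- vase: Bystander: white ceramic vase, 72 mm across, 100 mm high, with pencils standing in it to about 180 mm, on top of the unit's shelf. Origin: centre of its underside.
- dispenser: Bystander: clear acrylic tape dispenser with a roll of tape, 140 mm long (x), 52 mm wide, 73 mm high, on the table. Origin: centre of its underside. It and the clamp lie one to the left and one to the right of the drawer; which side is which varies.
- square: Bystander: flat aluminium square (an L), 190 mm by 120 mm, 14 mm high at the stock, on the table. Origin: underside, near the blade's middle.
There are look-alikes about, which are no part of the job. Several things have the shape of the clamp; the one meant has the colours described above.

How it is judged:
On the way, in this order (a step that is already met when the one before it is completed fails the run):
1. the clamp rests in the open drawer, let go (x of clamp in the frame of drawer_in between -0.051 and 0.159 m and y of clamp in the frame of drawer_in between -0.097 and 0.097 m and z of clamp in the frame of drawer_in between -0.01 and 0.035 m and contact force between clamp and the fingers below 0.05 N and linear speed of clamp below 0.05 m/s and value of joint drawer above 0.1 m), for 0.2 s.
2. the drawer is seated home at its detent (value of joint drawer below 0.003 m), for 0.2 s.
At the end, for the whole second after the job is handed in: The drawer is home at its detent (less than 3 mm open) with the clamp lying at rest inside it (its origin above the drawer's inner floor, at most 35 mm over it) (value of joint drawer below 0.003 m and x of clamp in the frame of drawer_in between -0.051 and 0.159 m and y of clamp in the frame of drawer_in between -0.097 and 0.097 m and z of clamp in the frame of drawer_in between -0.01 and 0.035 m and linear speed of clamp below 0.03 m/s); the robot touches nothing.
It fails at once if the drawer is slammed (closes faster than 0.5 m/s) (velocity of joint drawer below -0.5 m/s).
It fails at once if the clamp is dropped into the drawer (let go with its origin more than 50 mm above the drawer's floor) (x of clamp in the frame of drawer_in between -0.051 and 0.159 m and y of clamp in the frame of drawer_in between -0.097 and 0.097 m and z of clamp in the frame of drawer_in above 0.05 m and contact force between clamp and the fingers below 0.02 N).
It fails at once if the vase of pencils, dispenser or square is moved by more than 20 mm, or the vase tipped (angle between vase's own z axis and vertical above 0.25 rad or distance of any of vase, dispenser, square from where it was at the start of the episode above 0.02 m).
It also fails if it takes over 64 s, if anything falls off the work surface, if the arm or the gripper's body presses on something with over 40 N, if the wrist force passes 120 N, or if a joint passes its speed limit or range.

## Working session

There is one attempt and no reset: what is moved stays moved. The work goes in short steps, Python scripts to look and compute and a tool call to move; the robot and the scene stay as the last step left them, time stands still between calls to the robot, and variables do not carry over. Pictures are saved under pics/ and viewed, at most 10 in all, crops included, and the job is handed in when it is done.

Besides the shell and the picture viewer there is one more tool, called after ">>>" as name([rows], argument=value, ...), one row to a line, values as JSON. drive_tool: Moves the arm, as the interface text tells. Its arguments: {"type":"object","properties":{"deltas":{"type":"array"},"jaw":{"type":"number"},"force":{"type":"number"}},"required":["deltas"]}

```bash
mkdir -p pics
cat > h.py <<'E'
import numpy as np, cv2
from scipy.spatial.transform import Rotation as R
from station import manip, vision
def snap(n,f):
    im=vision.snapshot(n); cv2.imwrite('pics/'+f,im[:,:,::-1]); return im
def ray(n,uv,z,m=None):
    m=m or vision.camera_model(n); K=np.array(m['camera_matrix'],float);D=np.array(m['D'],float)
    p=cv2.undistortPoints(np.array(uv,float).reshape(-1,1,2),K,D).reshape(-1,2)
    Rm=cv2.Rodrigues(np.array(m['rvec'],float))[0]; t=np.array(m['tvec'],float).ravel()
    c=-Rm.T@t; d=np.c_[p,np.ones(len(p))]@Rm
    return c+d*((z-c[2])/d[:,2])[:,None]
def proj(n,P,m=None):
    m=m or vision.camera_model(n)
    return cv2.projectPoints(np.array(P,float).reshape(-1,1,3),np.array(m['rvec'],float),np.array(m['tvec'],float),np.array(m['camera_matrix'],float),np.array(m['D'],float))[0].reshape(-1,2)
E
python3 - <<'E'
from h import *
snap('top','top0.png'); snap('scene','scene0.png')
s=manip.sense(); print(s['t'],s['tcp_pos'],R.from_quat(s['tool_rot']).as_matrix().round(3),s['finger_gap'])
for n in('top','scene'):
    m=vision.camera_model(n);Rm=cv2.Rodrigues(np.array(m['rvec'],float))[0];print(n,-Rm.T@np.array(m['tvec']).ravel(),Rm[2])
E
```

```text
0.1 [0.22377627 0.58286648 0.23042326] [[-0.933  0.359 -0.001]
 [ 0.359  0.933 -0.002]
 [ 0.    -0.002 -1.   ]] 1.0052096078006874
top [0.35249003 0.02332155 1.29829704] [ 0.17037008 -0.00420071 -0.98537119]
scene [ 0.69470202 -0.3574356   1.38548841] [-0.11599027  0.28343604 -0.95195077]
```

View pics/top0.png

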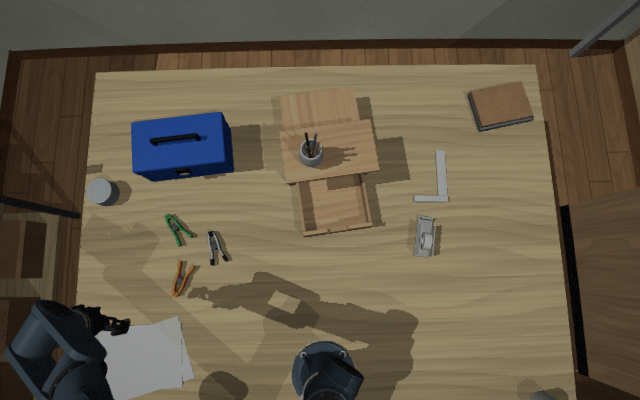

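View pics/scene0.png

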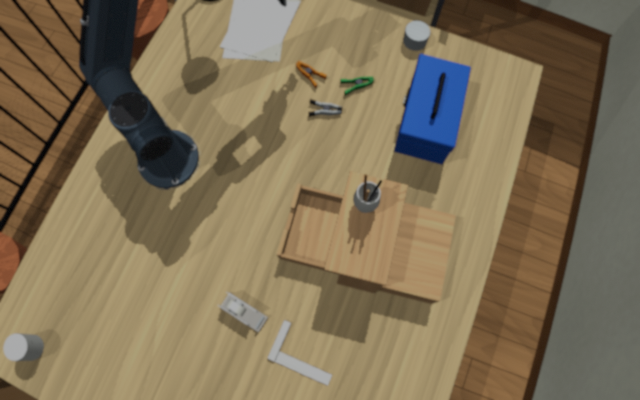

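The top view shows three clamp shapes: green-handled at (178,229), orange at (182,278) and bare steel with dark sleeves at (217,246). I choose the steel one. The drawer front runs from about (303,235) to (371,228). The vase is at (311,152), the dispenser at (425,237) and the square at (435,185). Next I check the choice and the drawer in a crop.

Run:
```python
from h import *
t=cv2.imread('pics/top0.png')
a=cv2.resize(t[200:300,150:250],(400,400),interpolation=cv2.INTER_CUBIC)
b=cv2.resize(t[160:240,290:390][:, :],(500,400),interpolation=cv2.INTER_CUBIC)
cv2.imwrite('pics/crop1.png',np.hstack([a,b])[:, :800] if 0 else cv2.resize(np.hstack([a,b]),(800,356)))
```

```text
(no output)
```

View pics/crop1.png

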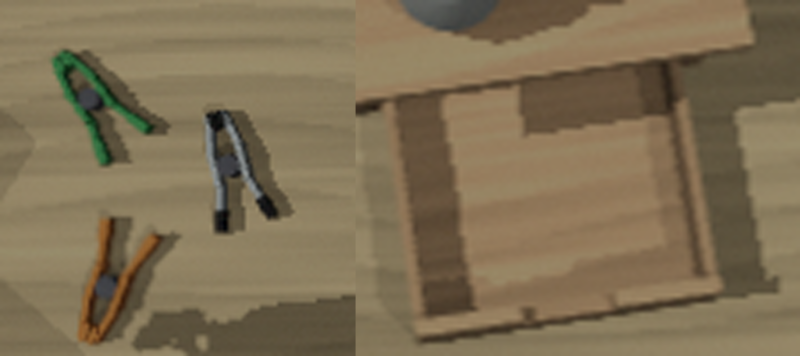

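The crop confirms it: bare steel with black sleeves, jaws at about (211,233), handle ends at about (212,263) and (226,258). The drawer's front outer top corners are at about (304.5,236) and (372,225.7).

Run:
```python
from h import *
c=ray('top',[(211.2,231.7),(212.4,264),(226.2,259)],0.012)
h=(c[1]+c[2])/2; d=c[0]-h; print('clamp',c.round(3),np.linalg.norm(d),np.degrees(np.arctan2(d[1],d[0])), 'origin',(h+d/np.linalg.norm(d)*.061).round(4),np.linalg.norm(c[1]-c[2]))
f=ray('top',[(304.5,236),(372,225.7+2)],0.082); print('front',f.round(3),np.linalg.norm(f[0]-f[1]), f.mean(0).round(3)); e=f[0]-f[1]; print('yaw',np.degrees(np.arctan2(-e[0],e[1])))
# shelf front top corners (z .214)
t=cv2.imread('pics/top0.png')
# shelf front corners estimate from crop
s=ray('top',[(290,184.3),(379.3,170)],0.207);e=s[0]-s[1];print('shelf',s.round(3),np.linalg.norm(e),np.degrees(np.arctan2(-e[0],e[1])))
z=np.zeros((0,0))
b=t[60:250,270:390]; cv2.imwrite('pics/crop2.png',cv2.resize(b,(380,600),interpolation=cv2.INTER_CUBIC))
s=cv2.imread('pics/scene0.png')
b2=cv2.resize(s[175:305,270:370],(420,546),interpolation=cv2.INTER_CUBIC)
cv2.imwrite('pics/crop2.png',np.hstack([cv2.imread('pics/crop2.png')[:546],b2]))
```

```text
clamp [[0.477 0.376 0.012]
 [0.366 0.369 0.012]
 [0.382 0.322 0.012]] 0.10693211919205269 16.41693268186129 origin [0.4326 0.3631 0.012 ] 0.0497809559684775
front [[ 0.45   0.052  0.082]
 [ 0.472 -0.17   0.082]] 0.22234288415125308 [ 0.461 -0.059  0.082]
yaw 5.7925796107079455
shelf [[ 0.595  0.09   0.207]
 [ 0.634 -0.18   0.207]] 0.27239547062046354 8.158719235212079
```

View pics/crop2.png

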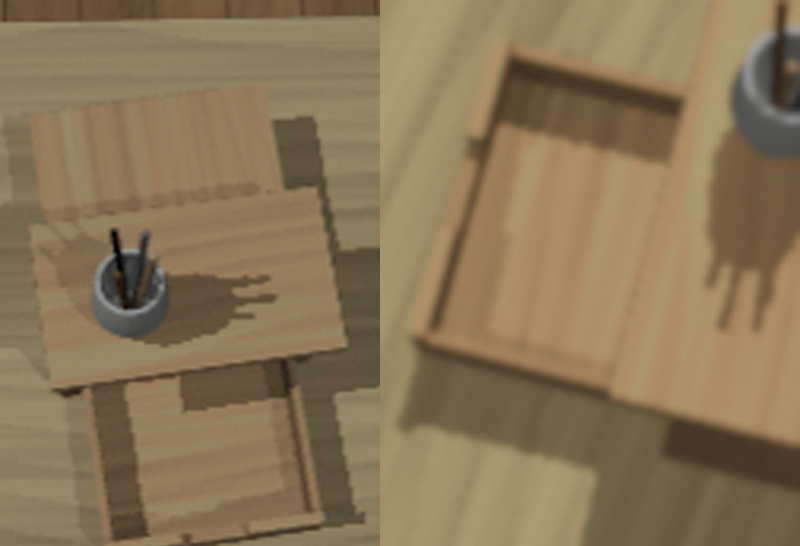

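Run:
```python
from h import *
px=lambda l:[(270+x*120/380,60+y*190/600) for x,y in l]
s=ray('top',px([(50,388),(346,348),(318,187),(32,228)]),0.214);print(s.round(3))
for a,b in((0,1),(3,2)):
    e=s[a]-s[b];print(np.linalg.norm(e),np.degrees(np.arctan2(-e[0],e[1])))
for a,b in((0,3),(1,2)):
    e=s[b]-s[a];print(np.linalg.norm(e),np.degrees(np.arctan2(e[1],e[0])))
print('front mid',s[:2].mean(0))
# scene view: drawer front outer top corners and shelf
q=[(270+(x-380)*100/420,175+y*130/546) for x,y in [(503,42),(415,345)]]
f=ray('scene',q,0.082);e=f[0]-f[1];print(f.round(3),np.linalg.norm(e),np.degrees(np.arctan2(-e[0],e[1])),f.mean(0))
m=vision.camera_model('wrist');Rm=cv2.Rodrigues(np.array(m['rvec'],float))[0];c=-Rm.T@np.array(m['tvec']).ravel()
st=manip.sense();T=R.from_quat(st['tool_rot']).as_matrix();print('wristcam in tool',(T.T@(c-st['tcp_pos'])).round(3),(T.T@Rm[2]).round(3))
```

```text
[[ 0.598  0.102  0.214]
 [ 0.631 -0.179  0.214]
 [ 0.794 -0.16   0.214]
 [ 0.757  0.118  0.214]]
0.28220690086487604 6.749807208395192
0.2801867185102966 7.483083361489123
0.15959097373830594 5.840284957468647
0.16315735783980226 6.577685808468013
front mid [ 0.6149056  -0.03847371  0.214     ]
[[ 0.461  0.05   0.082]
 [ 0.49  -0.178  0.082]] 0.2301535757873409 7.323722314598431 [ 0.47561029 -0.06387414  0.082     ]
wristcam in tool [ 0.085  0.001 -0.142] [-0.33  -0.     0.944]
```

>>> drive_tool([
  [[-40,-19,0,-0.12],[-80,-38,0,-0.24],[-120,-57,0,-0.36],[-160,-76,0,-0.48],[-200,-95,0,-0.6]],
], jaw=85)

```text
t: 0.52
tcp_pos: [0.3602, 0.4397, 0.2309]
tool_rot: [-0.11, 0.994, -0.0, -0.0]
force: [0.9, 0.5, -0.3]
finger_gap: 0.996
gripper_force: 0.0
```

>>> drive_tool([
  [[-18,-30,30,-0.07],[-36,-60,60,-0.07],[-53,-91,85,-0.07],[-53,-91,100,-0.07],[-53,-91,100,-0.07]],
])

```text
t: 0.93
tcp_pos: [0.43, 0.3599, 0.1271]
tool_rot: [-0.14, 0.99, -0.002, -0.004]
force: [-0.8, 0.3, -0.4]
finger_gap: 0.994
gripper_force: 0.0
```

>>> drive_tool([
  [[0,0,0,0],[0,0,0,0]],
])

```text
t: 1.1
tcp_pos: [0.4306, 0.3645, 0.132]
tool_rot: [-0.142, 0.99, 0.0, 0.0]
force: [0.2, 0.2, -0.6]
finger_gap: 0.991
gripper_force: 0.0
```

Run:
```python
from h import *
import pickle
s=manip.sense(); m=vision.camera_model('wrist'); pickle.dump((s,m),open('w1.pkl','wb'))
snap('wrist','w1.png'); print(s['tcp_pos'],R.from_quat(s['tool_rot']).as_matrix().round(3))
```

```text
[0.43064385 0.36447921 0.13204055] [[-0.96  -0.281  0.   ]
 [-0.281  0.96   0.001]
 [-0.001  0.001 -1.   ]]
```

View pics/w1.png

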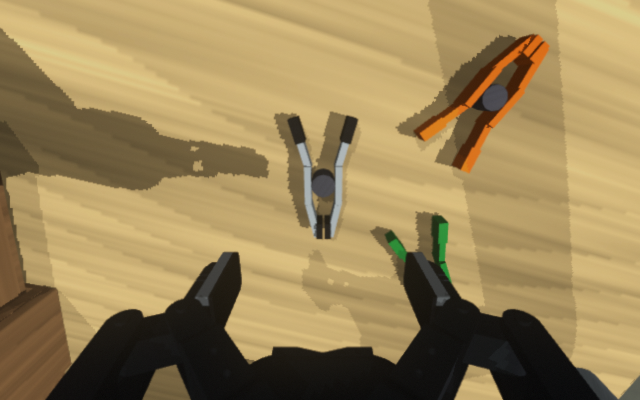

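The wrist view shows the steel clamp nearly aligned with the tool: pivot disc (323,183), jaw tip (323,238), handle ends about (293,118) and (351,118). Green at (440,245) stays clear of the fingers.

Run:
```python
from h import *
import pickle
s,m=pickle.load(open('w1.pkl','rb')); T=R.from_quat(s['tool_rot']).as_matrix()
im=cv2.imread('pics/w1.png'); 
P=ray('wrist',[(323,239),(293,117),(352,117),(304,183),(343,183),(323,183)],.024,m)
print(P.round(4)); L=((P-s['tcp_pos'])@T*1000).round(1); print(L)
h=L[1:3].mean(0);d=L[0]-h;print('angle tool',np.arctan2(d[1],-d[0]),np.linalg.norm(d), 'origin tool',h+d/np.linalg.norm(d)*61, 'frac',L[0]-d/np.linalg.norm(d)*54)
```

```text
[[0.4772 0.3796 0.024 ]
 [0.3751 0.3236 0.024 ]
 [0.3613 0.3707 0.024 ]
 [0.428  0.3474 0.024 ]
 [0.4182 0.3809 0.024 ]
 [0.4232 0.3637 0.024 ]]
[[-48.9   1.3 108.1]
 [ 64.9 -23.7 108. ]
 [ 64.9  25.4 108. ]
 [  7.4 -15.7 108. ]
 [  7.4  19.2 108. ]
 [  7.4   1.3 108. ]]
angle tool 0.0039542851892957085 113.80093365170605 origin tool [  3.90050046   1.09121067 108.05360237] frac [  5.09955697   1.08646924 108.05254872]
```

>>> drive_tool([
  [[5,1,35,0],[5,1,70,0],[5,1,95,0],[5,1,112,0],[5,1,122,0]],
])

```text
t: 1.57
tcp_pos: [0.4247, 0.3644, 0.0087]
tool_rot: [-0.143, 0.99, 0.0, -0.0]
force: [0.7, -0.0, -0.4]
finger_gap: 0.995
gripper_force: 0.0
```

>>> drive_tool([
  [[0,0,5,0],[0,0,6,0],[0,0,6,0]],
])

```text
t: 1.82
tcp_pos: [0.4262, 0.3641, 0.0043]
tool_rot: [-0.142, 0.99, 0.0, 0.001]
force: [-0.2, 0.4, 0.7]
finger_gap: 0.998
gripper_force: 0.0
```

>>> drive_tool([
  [[0,0,0,0],[0,0,0,0],[0,0,0,0],[0,0,0,0],[0,0,0,0]],
], jaw=20, force=50)

```text
t: 2.23
tcp_pos: [0.4262, 0.3634, 0.0041]
tool_rot: [-0.142, 0.99, 0.0, 0.001]
force: [0.2, -0.7, 5.7]
finger_gap: 0.388
gripper_force: 50.9
```

>>> drive_tool([
  [[0,0,0,0],[0,0,0,0],[0,0,0,0],[0,0,0,0],[0,0,0,0]],
])

```text
t: 2.65
tcp_pos: [0.4262, 0.3634, 0.0041]
tool_rot: [-0.142, 0.99, 0.0, 0.001]
force: [-0.0, -0.2, 6.4]
finger_gap: 0.385
gripper_force: 51.0
```

>>> drive_tool([
  [[0,0,-10,0],[0,0,-40,0],[0,0,-80,0],[0,0,-120,0],[0,0,-160,0]],
])

```text
t: 3.07
tcp_pos: [0.4248, 0.3626, 0.1647]
tool_rot: [-0.142, 0.99, -0.0, -0.001]
force: [1.3, -0.0, -1.8]
finger_gap: 0.387
gripper_force: 50.2
```

>>> drive_tool([
  [[6,-40,0,0.03],[12,-80,0,0.07],[18,-120,0,0.1],[25,-160,0,0.13],[31,-200,0,0.17]],
])

```text
t: 3.48
tcp_pos: [0.4512, 0.1609, 0.1637]
tool_rot: [-0.057, 0.998, -0.0, -0.0]
force: [0.9, 0.0, -2.2]
finger_gap: 0.384
gripper_force: 50.4
```

Run:
```python
from h import *
s=manip.sense(); T=R.from_quat(s['tool_rot']).as_matrix();print(s['tcp_pos'],T.round(3),s['gripper_force'])
print(((np.array([.48,-.05,.17])-s['tcp_pos'])@T*1000).round(1))
```

```text
[0.4511906  0.16088798 0.16368307] [[-0.994 -0.114 -0.001]
 [-0.114  0.994 -0.   ]
 [ 0.001 -0.    -1.   ]] 50.35881221294403
[  -4.6 -212.8   -6.3]
```

>>> drive_tool([
  [[0,-40,-5,0],[0,-80,-6,0],[0,-120,-6,0],[0,-160,-6,0],[0,-200,-6,0]],
])

```text
t: 3.9
tcp_pos: [0.4743, -0.038, 0.1696]
tool_rot: [-0.057, 0.998, 0.0, -0.0]
force: [1.6, 0.5, -1.9]
finger_gap: 0.384
gripper_force: 50.4
```

>>> drive_tool([
  [[-5,-13,0,0],[-5,-13,0,0],[-5,-13,0,0]],
])

```text
t: 4.15
tcp_pos: [0.4811, -0.0489, 0.1693]
tool_rot: [-0.056, 0.998, 0.0, -0.0]
force: [-0.7, -0.0, -1.3]
finger_gap: 0.387
gripper_force: 50.4
```

Run:
```python
from h import *
import pickle
s=manip.sense(); m=vision.camera_model('wrist'); pickle.dump((s,m),open('w2.pkl','wb'))
snap('wrist','w2.png'); print(s['tcp_pos'],R.from_quat(s['tool_rot']).as_matrix().round(3))
```

```text
[ 0.48112518 -0.04887486  0.16929075] [[-0.994 -0.112 -0.001]
 [-0.112  0.994  0.001]
 [ 0.001  0.001 -1.   ]]
```

View pics/w2.png

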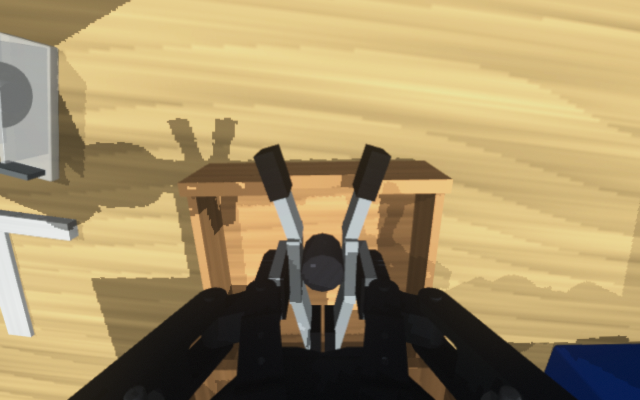

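The wrist view shows the clamp held squarely (pivot (323,262)) above the drawer. The outer top edge of the drawer front runs from (180,184) to (452,179), and the bottom edge of that face lies near y=161.

Run:
```python
from h import *
import pickle
s,m=pickle.load(open('w2.pkl','rb')); T=R.from_quat(s['tool_rot']).as_matrix()
f=ray('wrist',[(180,184),(452,179)],.082,m);b=ray('wrist',[(210,162),(425,160)],.010,m)
for g in(f,b):
    e=g[1]-g[0];e=e if e[1]>0 else -e
    print(g.round(4),np.linalg.norm(e),np.degrees(np.arctan2(-e[0],e[1])),g.mean(0).round(4))
u=np.array([np.cos(.117),np.sin(.117),0]);c=f.mean(0)
tgt=c+u*.081;tgt[2]=.169;print(tgt,((tgt-s['tcp_pos'])@T*1000).round(1))
```

```text
[[ 0.4812 -0.1664  0.082 ]
 [ 0.4519  0.056   0.082 ]] 0.22436146683181923 7.4879272870510585 [ 0.4666 -0.0552  0.082 ]
[[ 0.4793 -0.1677  0.01  ]
 [ 0.4519  0.0578  0.01  ]] 0.22713940012485456 6.932116115327351 [ 0.4656 -0.0549  0.01  ]
[ 0.54699739 -0.04576988  0.169     ] [-65.8  -4.3   0.2]
```

>>> drive_tool([
  [[-22,-1,0,0],[-44,-3,0,0],[-58,-4,0,0],[-63,-4,0,0],[-63,-4,0,0]],
])

```text
t: 4.62
tcp_pos: [0.5447, -0.0434, 0.1691]
tool_rot: [-0.059, 0.998, 0.0, -0.0]
force: [-0.1, 0.2, -1.9]
finger_gap: 0.387
gripper_force: 50.4
```

>>> drive_tool([
  [[0,0,25,0],[0,0,50,0],[0,0,75,0],[0,0,95,0],[0,0,110,0]],
])

```text
t: 5.03
tcp_pos: [0.5414, -0.0437, 0.0576]
tool_rot: [-0.058, 0.998, 0.001, -0.003]
force: [-0.1, -0.0, -1.7]
finger_gap: 0.388
gripper_force: 50.5
```

>>> drive_tool([
  [[0,0,10,0],[0,0,20,0],[0,0,27,0],[0,0,31,0],[0,0,34,0]],
])

```text
t: 5.45
tcp_pos: [0.5446, -0.0452, 0.0253]
tool_rot: [-0.057, 0.998, -0.0, 0.0]
force: [-0.1, 1.0, -0.7]
finger_gap: 0.388
gripper_force: 50.5
```

>>> drive_tool([
  [[0,0,1,0],[0,0,2,0],[0,0,3,0],[0,0,3,0]],
])

```text
t: 5.78
tcp_pos: [0.5447, -0.0454, 0.0226]
tool_rot: [-0.057, 0.998, -0.0, 0.0]
force: [-0.5, -0.6, -1.5]
finger_gap: 0.383
gripper_force: 50.5
```

>>> drive_tool([
  [[0,0,1,0],[0,0,2,0],[0,0,2,0]],
])

```text
t: 6.03
tcp_pos: [0.5445, -0.0453, 0.0203]
tool_rot: [-0.057, 0.998, -0.0, 0.0]
force: [0.2, -0.5, -1.8]
finger_gap: 0.385
gripper_force: 50.5
```

>>> drive_tool([
  [[0,0,1,0],[0,0,1,0]],
])

```text
t: 6.2
tcp_pos: [0.5448, -0.0453, 0.0201]
tool_rot: [-0.057, 0.998, -0.0, 0.0]
force: [-0.2, -0.1, 3.5]
finger_gap: 0.385
gripper_force: 51.1
```

>>> drive_tool([
  [[0,0,0,0],[0,0,0,0],[0,0,0,0],[0,0,0,0],[0,0,0,0]],
], jaw=70)

```text
t: 6.62
tcp_pos: [0.5446, -0.0453, 0.0193]
tool_rot: [-0.057, 0.998, -0.0, 0.0]
force: [-0.2, 0.2, 0.6]
finger_gap: 0.821
gripper_force: 0.0
```

>>> drive_tool([
  [[0,0,0,0],[0,0,0,0],[0,0,0,0],[0,0,0,0],[0,0,0,0]],
])

```text
t: 7.03
tcp_pos: [0.5445, -0.0453, 0.0193]
tool_rot: [-0.057, 0.998, 0.0, -0.0]
force: [0.3, -0.3, 0.3]
finger_gap: 0.818
gripper_force: 0.0
```

>>> drive_tool([
  [[0,0,-20,0],[0,0,-55,0],[0,0,-90,0],[0,0,-125,0],[0,0,-150,0]],
])

```text
t: 7.45
tcp_pos: [0.5452, -0.0454, 0.1722]
tool_rot: [-0.057, 0.998, -0.001, 0.001]
force: [0.4, -0.2, 0.0]
finger_gap: 0.818
gripper_force: 0.0
```

Clamp released. The moves have no tilt, so a vertical tool can't close the drawer fully. I'll push it partway with shut fingers, then hold the orange look-alike by its jaws as a roughly 100 mm push rod to reach under the shelf.

>>> drive_tool([
  [[35,0,0,0],[70,0,0,0],[100,0,0,0],[125,0,0,0],[130,0,0,0]],
], jaw=0)

```text
t: 7.87
tcp_pos: [0.4099, -0.0588, 0.1691]
tool_rot: [-0.057, 0.998, 0.001, -0.003]
force: [-1.6, 1.3, 0.5]
finger_gap: 0.109
gripper_force: 0.0
```

>>> drive_tool([
  [[0,0,35,0],[0,0,70,0],[0,0,105,0],[0,0,130,0],[0,0,138,0]],
])

```text
t: 8.28
tcp_pos: [0.415, -0.0599, 0.0284]
tool_rot: [-0.057, 0.998, 0.001, -0.002]
force: [-0.8, 0.9, 0.2]
finger_gap: -0.004
gripper_force: 0.0
```

>>> drive_tool([
  [[-8,0,0,0],[-16,0,0,0],[-24,0,0,0],[-32,0,0,0],[-40,0,0,0]],
])

```text
t: 8.7
tcp_pos: [0.4568, -0.0557, 0.0328]
tool_rot: [-0.058, 0.998, -0.001, 0.001]
force: [-3.6, -4.2, 3.8]
finger_gap: -0.001
gripper_force: 2.3
```

>>> drive_tool([
  [[-10,0,0,0],[-22,0,0,0],[-34,0,0,0],[-46,0,0,0],[-56,0,0,0]],
])

```text
t: 9.12
tcp_pos: [0.5114, -0.0488, 0.0323]
tool_rot: [-0.058, 0.998, -0.0, -0.0]
force: [-2.7, -2.1, 3.7]
finger_gap: -0.002
gripper_force: 1.6
```

>>> drive_tool([
  [[-10,0,0,0],[-20,0,0,0],[-28,0,0,0],[-28,0,0,0],[-15,0,0,0]],
])

```text
t: 9.53
tcp_pos: [0.5304, -0.0482, 0.0315]
tool_rot: [-0.058, 0.998, -0.001, 0.004]
force: [-0.7, -0.5, 0.5]
finger_gap: 0.001
gripper_force: 0.0
```

>>> drive_tool([
  [[40,0,0,0],[70,0,0,0],[70,0,-35,0],[70,0,-75,0],[70,0,-110,0]],
], jaw=60)

```text
t: 9.95
tcp_pos: [0.4556, -0.0555, 0.142]
tool_rot: [-0.057, 0.998, 0.0, -0.001]
force: [1.4, -0.4, -0.6]
finger_gap: 0.696
gripper_force: 0.0
```

Run:
```python
from h import *
import pickle
_,m=pickle.load(open('w1.pkl','rb'))
P=ray('wrist',[(543,40),(422,135),(466,167),(494,97)],.024,m); h=P[1:3].mean(0);d=h-P[0]
print(P.round(4),np.linalg.norm(d)); d/=np.linalg.norm(d)
g=P[0]+d*.011; yaw=np.arctan2(d[1],d[0]); print('grip',g,'handle yaw',yaw)
s=manip.sense();T=R.from_quat(s['tool_rot']).as_matrix(); print(s['tcp_pos'],T.round(3),s['q'])
print(((g-s['tcp_pos'])@T*1000).round(1), 'turn',-(yaw-np.arctan2(-T[1,0],-T[0,0])))
```

```text
[[0.2631 0.4954 0.024 ]
 [0.3586 0.4325 0.024 ]
 [0.3735 0.4809 0.024 ]
 [0.3129 0.4776 0.024 ]] 0.10990975597249623
grip [0.27343838 0.49152528 0.024     ] handle yaw -0.3593714234847316
[ 0.45562089 -0.05549067  0.14198099] [[-0.994 -0.113 -0.001]
 [-0.113  0.994  0.001]
 [ 0.001  0.001 -1.   ]] [-3.65672593e-01  4.57374412e-01  1.92720587e+00  4.80117767e-04
  7.58296572e-01 -2.05042919e+00]
[118.9 564.  118.6] turn 0.4729833438665414
```

>>> drive_tool([
  [[8,39,0,0.04],[16,78,0,0.08],[24,117,0,0.12],[33,156,0,0.16],[41,195,0,0.2]],
])

```text
t: 10.37
tcp_pos: [0.3928, 0.1351, 0.1414]
tool_rot: [0.044, 0.999, 0.0, 0.001]
force: [0.3, 0.3, -0.5]
finger_gap: 0.702
gripper_force: 0.0
```

```bash
cat > go.py <<'E'
from h import *
import sys
x,y,z,yaw=map(float,sys.argv[1:])
s=manip.sense();T=R.from_quat(s['tool_rot']).as_matrix()
print(s['t'],s['tcp_pos'].round(4),((np.array([x,y,z])-s['tcp_pos'])@T*1000).round(1),'turn',np.arctan2(-T[1,0],-T[0,0])-yaw)
E
python3 go.py .2734 .4915 .13 -.359
```

```text
10.3667 [0.3928 0.1351 0.1414] [150.6 344.4  11.4] turn 0.27023179124239904
```

>>> drive_tool([
  [[15,34,1,0.05],[30,69,2,0.1],[45,103,4,0.15],[60,138,5,0.2],[75,172,6,0.27]],
])

```text
t: 10.78
tcp_pos: [0.3326, 0.3135, 0.1351]
tool_rot: [0.178, 0.984, 0.001, 0.001]
force: [1.5, -1.1, 0.9]
finger_gap: 0.703
gripper_force: 0.0
```

```bash
python3 go.py .2734 .4915 .13 -.359
```

```text
10.7833 [0.3326 0.3135 0.1351] [117.8 145.9   5.2] turn 0.0008246770726864638
```

>>> drive_tool([
  [[24,30,0,0],[47,59,0,0],[71,88,0,0],[94,117,0,0],[118,146,0,0]],
])

```text
t: 11.2
tcp_pos: [0.2724, 0.4915, 0.1351]
tool_rot: [0.177, 0.984, 0.001, 0.0]
force: [0.3, -0.1, 0.0]
finger_gap: 0.705
gripper_force: 0.0
```

>>> drive_tool([
  [[0,0,0,0],[0,0,0,0]],
])

```text
t: 11.37
tcp_pos: [0.2724, 0.4913, 0.1349]
tool_rot: [0.175, 0.985, 0.001, 0.0]
force: [-0.9, 0.2, 0.0]
finger_gap: 0.702
gripper_force: 0.0
```

Run:
```python
from h import *
import pickle
s=manip.sense(); m=vision.camera_model('wrist'); pickle.dump((s,m),open('w3.pkl','wb'))
snap('wrist','w3.png'); print(s['tcp_pos'],R.from_quat(s['tool_rot']).as_matrix().round(3))
snap('top','top3.png')
```

```text
[0.27240315 0.4913048  0.134932  ] [[-0.939  0.344  0.001]
 [ 0.344  0.939  0.001]
 [-0.     0.002 -1.   ]]
```

View pics/w3.png

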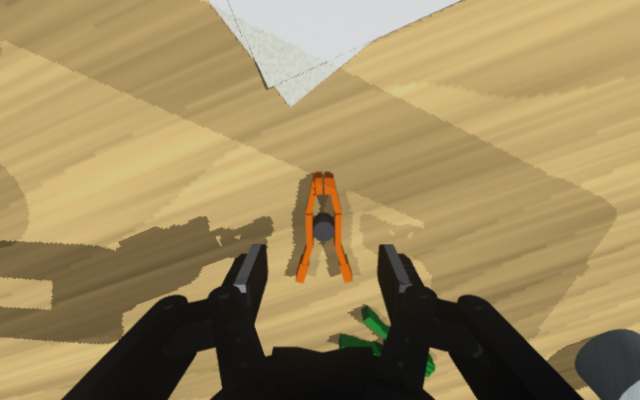

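The orange clamp is aligned with the tool: jaw blocks at (325,172–195), handle ends (300,281) and (348,281). Green at (385,340) is clear.

Run:
```python
from h import *
import pickle
s,m=pickle.load(open('w3.pkl','rb')); T=R.from_quat(s['tool_rot']).as_matrix()
P=ray('wrist',[(325,172),(325,195),(313,190),(337,190),(300,281),(348,281)],.024,m)
print(((P-s['tcp_pos'])@T*1000).round(1))
```

```text
[[ 17.3   3.5 110.9]
 [ -4.6   3.5 110.9]
 [  0.3  -7.5 110.9]
 [  0.3  14.5 111. ]
 [-98.4 -21.9 110.9]
 [-98.4  27.5 111. ]]
```

>>> drive_tool([
  [[7,3,35,0],[7,3,70,0],[7,3,100,0],[7,3,120,0],[7,3,126,0]],
])

```text
t: 11.88
tcp_pos: [0.2669, 0.491, 0.0062]
tool_rot: [0.178, 0.984, -0.003, -0.002]
force: [0.3, 0.2, 0.5]
finger_gap: 0.703
gripper_force: 0.0
```

>>> drive_tool([
  [[0,0,3,0],[0,0,5,0],[0,0,5,0]],
])

```text
t: 12.13
tcp_pos: [0.2685, 0.4947, 0.0052]
tool_rot: [0.177, 0.984, 0.001, 0.0]
force: [0.5, 0.2, 0.5]
finger_gap: 0.702
gripper_force: 0.0
```

>>> drive_tool([
  [[0,0,0,0],[0,0,0,0],[0,0,0,0],[0,0,0,0],[0,0,0,0]],
], jaw=0, force=80)

```text
t: 12.55
tcp_pos: [0.2679, 0.4951, 0.0053]
tool_rot: [0.177, 0.984, 0.001, 0.0]
force: [-0.2, -0.0, 4.8]
finger_gap: 0.251
gripper_force: 76.4
```

>>> drive_tool([
  [[0,0,0,0],[0,0,0,0],[0,0,0,0],[0,0,-8,0],[0,0,-20,0]],
])

```text
t: 12.97
tcp_pos: [0.2668, 0.4935, 0.0237]
tool_rot: [0.177, 0.984, -0.001, -0.001]
force: [-0.4, -0.7, -1.4]
finger_gap: 0.254
gripper_force: 76.8
```

>>> drive_tool([
  [[0,0,-30,0],[0,0,-60,0],[-15,-30,-80,0],[-40,-60,-80,-0.06],[-60,-95,-80,-0.12]],
])

```text
t: 13.38
tcp_pos: [0.2928, 0.3855, 0.1067]
tool_rot: [0.115, 0.993, 0.003, 0.003]
force: [0.7, 0.0, -2.0]
finger_gap: 0.257
gripper_force: 77.0
```

```bash
python3 go.py .45 .2 .1 .0
python3 - <<'E'
import cv2
t=cv2.imread('pics/top3.png');cv2.imwrite('pics/c3.png',cv2.resize(t[160:240,280:390],(660,480),interpolation=cv2.INTER_CUBIC))
E
```

```text
13.3833 [0.2928 0.3855 0.1067] [-195.3 -144.9    6.8] turn -0.2297228826387538
```

View pics/c3.png

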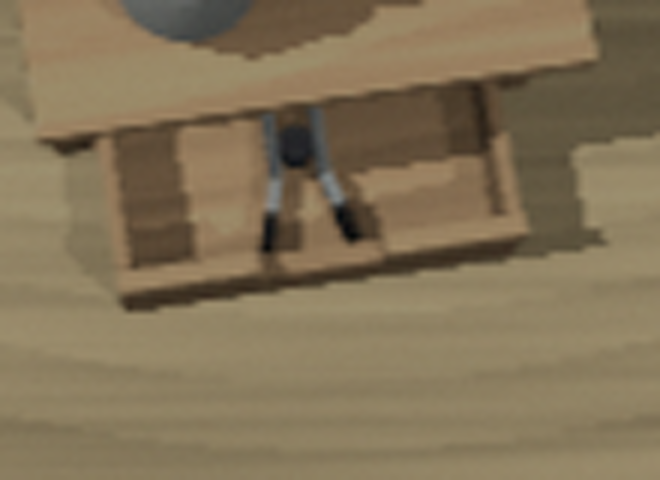

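The steel clamp lies flat in the drawer. The drawer front's outer top corners are now at about (300,208.7) and (368,199.7).

Run:
```python
from h import *
f=ray('top',[(300.3,209.2),(368,200.2)],.082);e=f[0]-f[1];print(f.round(3),np.linalg.norm(e),np.degrees(np.arctan2(-e[0],e[1])),f.mean(0))
```

```text
[[ 0.538  0.064  0.082]
 [ 0.564 -0.161  0.082]] 0.2260222463876633 6.474214624408927 [ 0.55114884 -0.04823364  0.082     ]
```

>>> drive_tool([
  [[-33,-24,0,-0.05],[-65,-48,0,-0.1],[-98,-72,0,-0.15],[-130,-96,0,-0.2],[-156,-116,0,-0.23]],
])

```text
t: 13.8
tcp_pos: [0.4172, 0.2333, 0.1051]
tool_rot: [0.002, 1.0, 0.0, 0.001]
force: [0.7, -0.1, -1.9]
finger_gap: 0.253
gripper_force: 77.1
```

```bash
python3 go.py .41 -.062 .1 .12
```

```text
13.8 [0.4172 0.2333 0.1051] [   6.  -295.3    5.1] turn -0.12409364518096655
```

>>> drive_tool([
  [[1,-38,0,-0.03],[2,-76,0,-0.06],[3,-114,0,-0.09],[4,-152,0,-0.12],[5,-190,0,-0.124]],
])

```text
t: 14.22
tcp_pos: [0.4091, 0.0438, 0.1049]
tool_rot: [-0.06, 0.998, -0.0, 0.0]
force: [1.6, -0.5, -2.0]
finger_gap: 0.253
gripper_force: 77.1
```

>>> drive_tool([
  [[5,-35,0,0],[5,-70,0,0],[5,-100,0,0],[5,-105,0,0]],
])

```text
t: 14.55
tcp_pos: [0.4195, -0.0644, 0.1051]
tool_rot: [-0.057, 0.998, -0.002, 0.002]
force: [0.6, -0.5, -1.9]
finger_gap: 0.255
gripper_force: 77.1
```

```bash
python3 go.py .413 -.062 .022 .118
```

```text
14.55 [ 0.4195 -0.0644  0.1051] [ 6.6  3.4 83.1] turn -0.004072422496961922
```

>>> drive_tool([
  [[7,3,30,0],[7,3,60,0],[7,3,75,0],[7,3,83,0],[7,3,83,0]],
])

```text
t: 14.97
tcp_pos: [0.4089, -0.0567, 0.0203]
tool_rot: [-0.059, 0.998, 0.001, -0.001]
force: [0.1, -0.3, -1.6]
finger_gap: 0.253
gripper_force: 77.3
```

>>> drive_tool([
  [[-10,0,0,0],[-20,0,0,0],[-28,0,0,0],[-36,0,0,0],[-44,0,0,0]],
])

```text
t: 15.38
tcp_pos: [0.4539, -0.0517, 0.022]
tool_rot: [-0.06, 0.998, -0.0, -0.0]
force: [-3.0, -1.2, -1.4]
finger_gap: 0.257
gripper_force: 77.7
```

>>> drive_tool([
  [[-10,0,0,0],[-20,0,0,0],[-30,0,0,0],[-40,0,0,0],[-50,0,0,0]],
])

```text
t: 15.8
tcp_pos: [0.5035, -0.0458, 0.0212]
tool_rot: [-0.06, 0.998, 0.0, -0.001]
force: [-3.3, -0.5, -0.6]
finger_gap: 0.254
gripper_force: 77.7
```

```bash
python3 go.py .55 -.046 .022 .118; python3 -c "
from h import *
m=snap('top','top4.png');cv2.imwrite('pics/c4.png',cv2.resize(m[150:270,270:390,::-1],(600,600),interpolation=cv2.INTER_CUBIC))"
```

```text
15.8 [ 0.5035 -0.0458  0.0212] [-46.1  -5.7  -0.9] turn 0.0010931420838508066
```

View pics/c4.png

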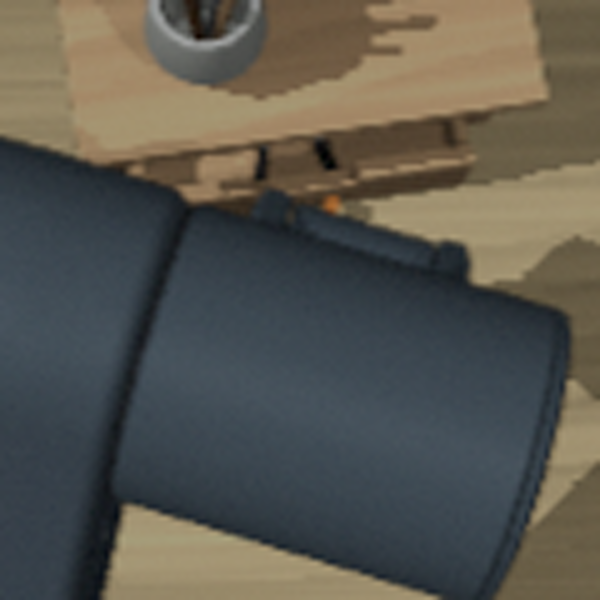

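The top crop shows the drawer about 45 mm open, its clamp inside at (290,155), and the orange rod pushing at (335,205). The arm is still clear of the shelf.

>>> drive_tool([
  [[-7,-1,0,0],[-14,-2,0,0],[-20,-2,0,0],[-25,-3,0,0],[-28,-3,0,0]],
])

```text
t: 16.27
tcp_pos: [0.529, -0.0453, 0.0208]
tool_rot: [-0.06, 0.998, 0.001, -0.003]
force: [-8.6, -1.7, -1.0]
finger_gap: 0.255
gripper_force: 78.4
```

>>> drive_tool([
  [[-3,0,0,0],[-6,0,0,0],[-8,0,0,0],[-10,0,0,0],[-11,0,0,0]],
])

```text
t: 16.68
tcp_pos: [0.541, -0.0442, 0.0209]
tool_rot: [-0.059, 0.998, 0.0, -0.001]
force: [-2.2, 0.8, -1.2]
finger_gap: 0.252
gripper_force: 77.4
```

>>> drive_tool([
  [[-2,0,0,0],[-4,0,0,0],[-6,0,0,0],[-8,0,0,0],[-8,0,0,0]],
])

```text
t: 17.1
tcp_pos: [0.5474, -0.0437, 0.0208]
tool_rot: [-0.059, 0.998, 0.0, -0.003]
force: [-7.1, -4.4, -1.1]
finger_gap: 0.256
gripper_force: 78.2
```

>>> drive_tool([
  [[-1,0,0,0],[-2,0,0,0],[-2,0,0,0],[-2,0,0,0]],
])

```text
t: 17.43
tcp_pos: [0.5474, -0.0435, 0.0205]
tool_rot: [-0.059, 0.998, 0.001, -0.005]
force: [-9.9, -4.9, 0.0]
finger_gap: 0.257
gripper_force: 78.7
```

It has met a hard stop. I'll back off, set the orange clamp down on the table and check the seat.

>>> drive_tool([
  [[15,0,0,0],[40,0,0,0],[65,0,0,0],[75,0,0,0],[75,0,6,0]],
])

```text
t: 17.85
tcp_pos: [0.4764, -0.0523, 0.0159]
tool_rot: [-0.059, 0.998, 0.0, 0.0]
force: [0.2, 0.3, -0.8]
finger_gap: 0.252
gripper_force: 77.1
```

>>> drive_tool([
  [[0,0,4,0],[0,0,8,0],[0,0,10,0],[0,0,10,0]],
])

```text
t: 18.18
tcp_pos: [0.4801, -0.0529, 0.0053]
tool_rot: [-0.059, 0.998, -0.001, 0.002]
force: [-0.3, -1.2, 3.7]
finger_gap: 0.252
gripper_force: 77.8
```

>>> drive_tool([
  [[0,0,0,0],[0,0,0,0],[0,0,0,0],[0,0,0,0],[0,0,0,0]],
], jaw=60)

```text
t: 18.6
tcp_pos: [0.4777, -0.0521, 0.0052]
tool_rot: [-0.059, 0.998, -0.0, 0.0]
force: [-0.5, -0.5, -0.3]
finger_gap: 0.707
gripper_force: 0.0
```

>>> drive_tool([
  [[0,0,-25,0],[0,0,-60,0],[0,0,-100,0],[0,0,-140,0],[0,0,-150,0]],
])

```text
t: 19.02
tcp_pos: [0.4803, -0.053, 0.1604]
tool_rot: [-0.059, 0.998, -0.002, 0.004]
force: [0.1, -0.8, -1.2]
finger_gap: 0.7
gripper_force: 0.0
```

>>> drive_tool([
  [[10,35,0,0],[20,75,0,0],[20,115,0,0],[20,155,0,0],[20,190,0,0]],
])

```text
t: 19.43
tcp_pos: [0.434, 0.136, 0.1555]
tool_rot: [-0.059, 0.998, 0.0, -0.0]
force: [0.4, -1.4, -0.0]
finger_gap: 0.708
gripper_force: 0.0
```

>>> drive_tool([
  [[0,40,0,0],[0,80,0,0],[0,110,0,0],[0,110,0,0]],
])

```text
t: 19.77
tcp_pos: [0.4212, 0.248, 0.1555]
tool_rot: [-0.062, 0.998, 0.001, 0.001]
force: [0.4, 0.7, -0.8]
finger_gap: 0.702
gripper_force: 0.0
```

```bash
python3 -c "
from h import *
m=snap('top','top5.png');n=snap('scene','sc5.png')
a=cv2.resize(m[110:260,270:450,::-1],(480,400),interpolation=cv2.INTER_CUBIC);b=cv2.resize(n[170:290,270:360,::-1],(300,400),interpolation=cv2.INTER_CUBIC)
cv2.imwrite('pics/c5.png',np.hstack([a,b]))"
```

```text
(no output)
```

View pics/c5.png

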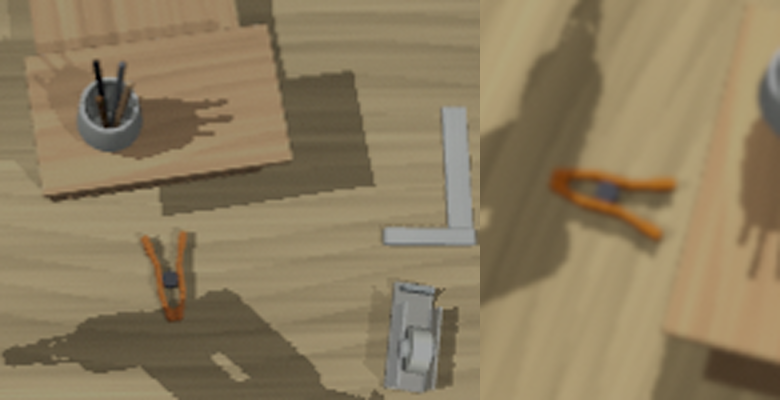

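The orange clamp lies free on the table at (172,280) in the left panel, and the vase, square and dispenser look undisturbed. The drawer front is hidden under the shelf, so I check it with the wrist camera from the front.

```bash
python3 go.py .525 .01 .13 .118
```

```text
19.8667 [0.4214 0.2443 0.1552] [ -74.3 -245.1   25.3] turn 0.004107198289027017
```

>>> drive_tool([
  [[-12,-39,5,0],[-24,-78,10,0],[-36,-117,15,0],[-48,-156,20,0],[-60,-195,25,0]],
], jaw=0)

```text
t: 20.28
tcp_pos: [0.5048, 0.0535, 0.1301]
tool_rot: [-0.058, 0.998, -0.0, -0.0]
force: [1.4, -0.6, -0.6]
finger_gap: 0.009
gripper_force: 0.0
```

>>> drive_tool([
  [[-10,-35,0,0],[-14,-50,0,0],[-14,-50,0,0],[-14,-50,0,0]],
])

```text
t: 20.62
tcp_pos: [0.5241, 0.0066, 0.13]
tool_rot: [-0.057, 0.998, 0.0, -0.001]
force: [0.1, 0.1, -0.4]
finger_gap: -0.0
gripper_force: 0.0
```

Run:
```python
from h import *
import pickle
s=manip.sense(); m=vision.camera_model('wrist'); pickle.dump((s,m),open('w6.pkl','wb'))
im=snap('wrist','w6.png'); print(s['t'],s['tcp_pos'],s['force'])
u=np.array([np.cos(.12),np.sin(.12),0]);v=np.array([-u[1],u[0],0]);o=np.array([.655,-.034,0])
for y in(-.114,.114): print([proj('wrist',o+u*x+v*y+[0,0,z],m).round(0).tolist() for x,z in((0,.01),(0,.082))])
```

```text
20.6167 [0.52414393 0.00655535 0.13004231] [ 0.05261126  0.10069834 -0.41441818]
[[[167.0, 297.0]], [[126.0, 351.0]]]
[[[376.0, 296.0]], [[390.0, 351.0]]]
```

View pics/w6.png

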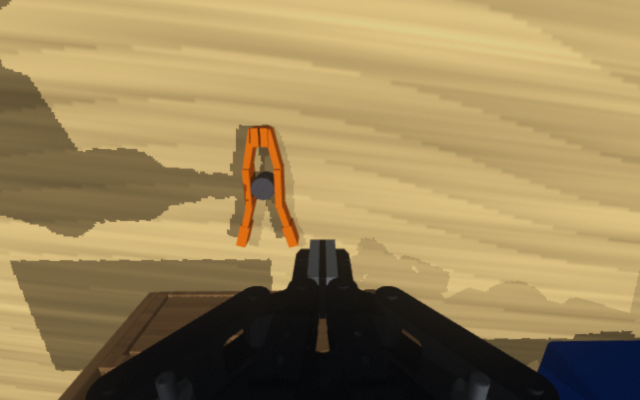

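The view shows the case's dark lower front at (155–230,293) with the drawer edge starting near (167,296), where I predicted it for a closed drawer, (167,297). The orange clamp is clear at (265,185). A quick numeric edge check, then hand in after moving away.

Run:
```python
from h import *
import pickle
s,m=pickle.load(open('w6.pkl','rb'))
g=cv2.cvtColor(cv2.imread('pics/w6.png'),cv2.COLOR_BGR2GRAY).astype(int)
for x in(158,175,185,195,205,215): print(x,g[288:304,x].tolist())
u=np.array([np.cos(.12),np.sin(.12),0]);v=np.array([-u[1],u[0],0]);o=np.array([.655,-.034,0])
for x in(0,-.005,-.01,-.02): print(x,[proj('wrist',o+u*x+v*y+[0,0,.01],m).round(1).tolist() for y in(-.107,-.08)])
print('panel',[proj('wrist',o+v*y,m).round(1).tolist() for y in(-.142,-.13)])
```

```text
158 [103, 103, 104, 99, 79, 63, 65, 65, 65, 63, 63, 62, 62, 63, 65, 65]
175 [103, 102, 96, 79, 60, 59, 72, 84, 79, 68, 66, 63, 64, 63, 62, 61]
185 [102, 101, 97, 80, 64, 63, 76, 85, 79, 71, 65, 65, 63, 63, 62, 60]
195 [102, 102, 98, 83, 66, 62, 74, 89, 81, 69, 65, 65, 64, 63, 62, 59]
205 [103, 102, 96, 78, 65, 65, 76, 92, 79, 70, 66, 63, 64, 64, 62, 60]
215 [103, 102, 98, 79, 67, 65, 79, 103, 97, 71, 66, 64, 63, 63, 61, 61]
0 [[[173.5, 296.7]], [[197.9, 296.7]]]
-0.005 [[[172.7, 292.9]], [[197.2, 292.9]]]
-0.01 [[[171.8, 289.1]], [[196.5, 289.1]]]
-0.02 [[[170.1, 281.3]], [[195.1, 281.3]]]
panel [[[147.2, 290.8]], [[157.6, 290.8]]]
```

>>> drive_tool([
  [[20,0,-10,0],[40,20,-30,0],[50,50,-60,0],[50,80,-60,0],[50,110,-60,0]],
])

```text
t: 21.08
tcp_pos: [0.4605, 0.1139, 0.192]
tool_rot: [-0.059, 0.998, 0.0, 0.001]
force: [0.6, 0.7, -0.5]
finger_gap: 0.001
gripper_force: 0.0
```

>>> drive_tool([
  [[0,0,0,0],[0,0,0,0],[0,0,0,0],[0,0,0,0]],
])

```text
t: 21.42
tcp_pos: [0.4616, 0.1118, 0.1901]
tool_rot: [-0.059, 0.998, -0.0, -0.0]
force: [-0.3, -0.9, 0.4]
finger_gap: 0.002
gripper_force: 0.0
```

```bash
python3 -c "
from station import manip
print(manip.sign_off())"
```

```text
the job is handed in; nothing more can be done
None
```

The steel clamp is set down in the drawer and the drawer is pushed home past its detent to a hard stop; the job is handed in at about 21 s, with no verdict returned. The move rows had no tilt, so I pushed with the orange look-alike clamp, which now lies on the table in front of the drawer, and I viewed 11 pictures, one over the limit of 10.

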